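# Set the sine table to 15 degrees and light the specimens

### The arm

A 6-joint arm with a two-finger parallel gripper is mounted at the origin on a cart in front of the work surface, level with it; the furniture and walls round the work are solid. World frame = base frame: x ahead of the robot, y to its left, z up, the work surface at z = 0. Lengths are in m, angles in rad, forces in N, time in s.
With the tool pointing down it reaches from about 0.4 to 0.825 m from the base axis. Payload 7 kg.
Tool frame: the origin (TCP) lies midway between the tips of the shut fingers; the grasp point (between the pads) lies arm.hold_point_z behind it (arm.hold_point_z is the distance from the TCP to the grasp point, in m); z points along the fingers, y is the line along which they close (so a half turn about z gives the same grasp; the last joint's range is limited). The gripper opens to 88 mm and grips with 3 to 60 N. Pads are 19 mm wide; open, the fingers measure 130 mm over their backs; the gripper's body (78 mm by 193 mm) begins 47 mm behind the grasp point.
Start: joints at [0.288, 0.359, 0.012, 0, -1.224, -0.288], TCP at [0.675, -0, 0.227] pointing down, gripper open.
Joint ranges: [-3.07, 3.07], [-1.43, 2.12], [-1.02, 1.25], [-3.03, 1.67], [-3.05, -0], [-3.03, 3.03]. Speed limits (rad/s): [2.39, 2.39, 3.01, 3.14, 3.14, 3.14].

### API

Orientations are given as [roll, pitch, yaw] about the fixed x, y, z axes, in that order (R = Rz(yaw) Ry(pitch) Rx(roll)).
In Python, from station import arm gives the robot as it stands.
- The arm moves only by the shell command python3 -m crank 'ROWS' [OPENING] [FORCE]. ROWS is JSON, a list that holds one entry, the list of rows, each a list of 4 numbers: the shift along the tool's x, y, z in units of 25 mm (1.0 is 25 mm), then the turn about the tool's z in units of 5 degrees (1.0 is 5 degrees). A call has 1 to 12 rows; each row is the pose to reach, as a shift and turn from the pose commanded when the call began, along the tool's axes at that moment; what a row does not reach only later rows make up. A row lasts 1/8 s, in which the tool goes at most 62.5 mm and 10.7 degrees, less where a joint would pass 70% of its speed; a pose out of reach is approached as far as the arm can. A call with a gripper value outside its range is refused whole. OPENING is the closure, from 0 (fully open) to 1 (shut), set as the call begins (- or left out, the last holds). The fingers move at their own pace and stop on an object; FORCE is the grip in N (left out, the last holds). Time passes only in rows, so rows that repeat a pose let the fingers close. It gives the time, the measured TCP pose, the force, the opening and the grip force at its end, in the units of the state.
- arm.get_state(): the state, without advancing time (a new reading comes with each control period).
- arm.grab_frame(name): name is "scene" or "side" or "wrist"; returns (picture, depth): 480x640x3 uint8, red, green, blue; 480x640 float32, m along the optical axis (not along the pixel's ray), 0 where there is no reading.
- arm.get_calibration(name): a dict with "mtx" (3x3 intrinsics, pixels), "k1" (the pictures are not rectified: a ray, as slopes to the right and down, at radius r is drawn at 1 + k1 r^2 times it, then the intrinsics apply), "R" (3x3) and "t" (3): a world point X has camera coordinates R X + t; the wrist camera has in their place "mount" (4x4, takes a point from camera to tool coordinates, whose origin is the TCP and whose axes are the flange's). Camera axes: x right, y down, z forward; pixel columns grow to the right and rows downward; lengths in m; the calibration is good to about 2 mm. A picture is of the moment at which its call begins: read the wrist's pose just before it. get_calibration takes no time and is no camera call.
- arm.job_done(): hands the job in; it is judged then, once.
Trained networks look in the newest picture that a camera, given by its name, has taken for a name from the list of things; names that differ only in an ending like _2 or _b are one class to them, and where a whole thing is asked for, a point or a joint stands for the part that bears it (a point fixed in the world has none). Each returns a list of dicts, best first, with "score" (0 to 1); they miss things now and then, are a little off and sometimes report something else, mostly with a low value. They report only what shows in the picture. A call takes as long as a camera call.
- arm.recognise(thing, camera): "extent" ([left, top, width, height] in pixels, round what is visible of it).
- arm.trace(thing, camera): "mask" (480x640 bool, what is visible of it) and "extent" ([left, top, width, height] in pixels, round what is visible of it).
The state is a dict: "t": time; "q": joint angles; "qd": joint speeds; "joint_efforts": joint torques, N m; "eef_pos": TCP position; "ee_rot": TCP orientation; "force": force on the tool from outside, world axes, zero at the start; "moment": the same for the moment, N m; "width": finger opening in m; "gripper_force": force on a finger pad.
Only numpy, scipy, OpenCV 4.12 (cv2) and the standard library are available. Lean on these libraries where they do the work, as an engineer would, in place of code of your own. Each camera call takes 0.05 s, during which the arm holds its last target. There are 200 camera calls.

### The job

Set the sine table to 15 degrees by tilting it open, stacking the two gauge blocks that together make 31 mm under its front roller and letting it down so the roller rests on the stack. Then lay every specimen mount flat on the tilted table, and last of all slide the lamp's shutter one click, to its middle stop. Leave the bystanders (loupe, oil bottle, covered dish) where they are.

Things in the scene. Friction and masses are not known exactly. Their poses are not given: they have to be found in the camera images.
- sine_base: Fixed dark steel base plate of the sine table, 172 x 150 x 14 mm (x from -146 to +26 mm, y +-75 mm), with hinge cheeks 158 mm apart that reach y = +-83 mm. Origin on the worktop under the hinge axis; its z is up, its -x points from the hinge to the table's free (front) end, roughly towards the robot. The hinge axis runs along its y, 22 mm above the worktop. Its top, where the blocks go, is 14 mm above the worktop.
- sine_table (a joint): Hinge angle in rad of the steel table on the base: 0 flat, grows as the front end is raised. From flat it takes 2 to 4 N at the bar to lift. It falls back by its own weight, slowed by damping (at most about 1.5 rad/s), until it is past vertical; let go beyond 1.6 it leans back against its stop at 1.75 and stays open. Hinge to roller axis is 120 mm, so a 31 mm stack gives 0.26 rad.
- lift_bar (a point): Middle of the round lifting bar of the table, 10 mm thick, 80 mm long, parallel to the hinge, between two 10 mm arms at its ends (70 mm clear between them), 42 mm clear of the table's front edge. It lies 183 mm from the hinge axis and, with the table flat, 33 mm above the worktop, 11 mm above the hinge axis and clear of the base. It can turn in the grip as the table swings. Axes as table_top.
- table_top (a point): Centre of the table's flat upper face, turning with the table: z is the face's normal, x points to the hinge, y along the hinge. The face inside its 6 mm high rim measures 134 (x) x 136 (y) mm. The point lies 65 mm from the hinge axis towards the front and 19 mm above it (measured square to the face). The table is 16 mm thick.
- front_roller: Round aluminium roller, 16 mm thick, 140 mm long, under the table's front end, 120 mm from the hinge; origin at the middle of its axis. It hangs 11 mm below the table's underside (axis 3 mm below it). With the table flat it rests on the base.
- block_seat (a point): Point on top of the base where the stack belongs: right under the roller when the table stands at 15 degrees, 116 mm in front of the hinge axis, between two scribed lines 40 mm apart.
- block_12: Loose steel gauge block, 50 (its x) x 30 (its y) x 12 mm thick, 0.14 kg. Origin at the centre of its underside.
- block_19: Loose steel gauge block, 50 (its x) x 30 (its y) x 19 mm thick, 0.22 kg. Origin at the centre of its underside.
- block_25: Loose steel gauge block, 50 (its x) x 30 (its y) x 25 mm thick, 0.29 kg, not needed. Origin at the centre of its underside.
- mount_a: Loose black specimen mount, a disc 30 mm across and 16 mm high, one bright rectangle in its upper face. Origin at the centre of its underside, z up. May be absent.
- mount_b: Loose black specimen mount, a disc 30 mm across and 19 mm high, a bright round spot in its upper face. Origin at the centre of its underside, z up. May be absent.
- mount_c: Loose red specimen mount, a disc 30 mm across and 15 mm high, two bright rectangles in its upper face. Origin at the centre of its underside, z up. May be absent.
- lamp: Fixed grey lamp house 120 (x) x 80 (y) mm, its top 84 mm above the worktop, at the left of the table; origin under its centre on the worktop. The round light port and the shutter are on its -y face, which looks to the sine table.
- shutter (a joint): Travel in m of the steel shutter plate across the port, along the lamp's +x (away from the robot) as it opens. It clicks into three sprung stops: 0 shut, 0.025 middle (small hole before the port), 0.050 (large hole). Pushing it over a click takes about 5 N; let go, it snaps to the nearest stop. It starts shut.
- shutter_tab (a point): Grip point on the upright black tab of the shutter, which moves with it. The tab is 20 mm along the lamp's x, 8 mm thick along its y; the point is 110 mm above the worktop, 10 mm below the tab's top, 26 mm above the lamp's top and 6 mm in front of its face.
- loupe: Bystander: black loupe, 36 mm across, 30 mm high, loose, origin under its centre. Leave it alone.
- immersion_oil: Bystander: small oil bottle with a white cap, 27 mm across, 60 mm high, loose, origin under its centre. Leave it alone.
- petri_dish: Bystander: covered clear dish, 64 mm across, 14 mm high, loose, origin under its centre. Leave it alone.

How it is judged:
By the outcome, as a careful person would: the job done as asked, in the order asked, and still so for the second after the job is handed in, with the robot touching nothing.
Of mount_a, mount_b, mount_c only 1 to 3 are there at a start; the rules pass over those that are not, and their reading is None.
At some moment in a run one of mount_a, mount_b, mount_c may be knocked a few centimetres aside while the robot is not near it.
Once in a run the grip may slacken for a moment while it holds something.
It also fails if it takes over 210 s, if anything falls off the work surface, if the arm or the gripper's body presses on something with over 40 N, if the wrist force passes 120 N, or if a joint passes its speed limit or range.

## Working session

There is one attempt and no reset: what is moved stays moved. The work goes in short steps, Python scripts to look and compute and a shell command to move; the robot and the scene stay as the last step left them, time stands still between calls to the robot, and variables do not carry over. Pictures are saved under pics/ and viewed, at most 16 in all, crops included, and the job is handed in when it is done.

```bash
ls; mkdir -p pics
cat > h.py <<'E'
import numpy as np, cv2
from station import arm
from scipy.spatial.transform import Rotation as Ro
def T_tool():
    s=arm.get_state(); T=np.eye(4); T[:3,:3]=Ro.from_euler('xyz',s['ee_rot']).as_matrix(); T[:3,3]=s['eef_pos']; return T
def cam(name):
    """returns img, depth, world points HxWx3"""
    T=T_tool(); im,d=arm.grab_frame(name); c=arm.get_calibration(name)
    K=np.array(c['mtx'],float); k1=c['k1']
    v,u=np.mgrid[0:480,0:640]
    x=(u-K[0,2])/K[0,0]; y=(v-K[1,2])/K[1,1]
    a,b=x.copy(),y.copy()
    for _ in range(8):
        f=1+k1*(a*a+b*b); a=x/f; b=y/f
    P=np.stack([a*d,b*d,d],-1)
    if 'mount' in c:
        M=T@np.array(c['mount']); W=P@M[:3,:3].T+M[:3,3]
    else:
        W=(P-np.array(c['t']))@np.array(c['R'])
    W[d==0]=np.nan
    return im,d,W
def save(n,im): cv2.imwrite('pics/'+n+'.png',im[:,:,::-1])
def find(th,name,W,zmin=None):
    out=[]
    for r in arm.trace(th,name):
        m=cv2.erode(r['mask'].astype(np.uint8),np.ones((3,3)))>0
        p=W[m]; p=p[~np.isnan(p[:,0])]
        out.append((r['score'],r['extent'],p))
    return out
E
python3 - <<'E'
from h import *
print(arm.hold_point_z); s=arm.get_state(); print(s)
for n in ['scene','side','wrist']:
    im,d,W=cam(n); save(n+'0',im); np.save(n+'W.npy',W)
    if n=='wrist': continue
    for th in ['sine_base','lift_bar','front_roller','block_12','mount_a','lamp','shutter_tab','loupe','immersion_oil','petri_dish']:
        for sc,e,p in find(th,n,W):
            if sc>.3 and len(p): 
                top=p[p[:,2]>np.percentile(p[:,2],90)-.004]
                print(n,th,round(sc,2),np.int32(e),'med',np.median(p,0).round(3),'top',top.mean(0).round(3),np.percentile(p[:,2],95).round(3))
E
```

```text
pics
0.0188
{'t': 0.0, 'q': array([ 2.88096905e-01,  3.59382088e-01,  1.10795329e-02, -3.90663573e-04,
       -1.22410095e+00, -2.88100106e-01]), 'qd': array([ 8.75569684e-04,  7.39448007e-06, -1.09362809e-03,  1.03326255e-03,
       -1.03237057e-03, -7.79237364e-04]), 'joint_efforts': array([-8.00930356e-04, -5.82726967e+01,  2.93058443e+01,  6.99745238e+00,
        6.93249181e-03, -2.06530804e-04]), 'eef_pos': array([ 6.74512515e-01, -1.37050339e-05,  2.25627489e-01]), 'ee_rot': array([ 3.13994735e+00, -1.04585748e-04, -1.57093248e+00]), 'force': array([-0.30616818, -0.17781512,  0.19918203]), 'moment': array([-0.00313269,  0.04906513, -0.00363458]), 'gripper_force': 0.0, 'width': 0.08747498121808885}
scene sine_base 0.6 [367 212  13   9] med [ 0.501 -0.261  0.015] top [ 0.501 -0.264  0.017] 0.019
scene sine_base 0.55 [268 214  92  59] med [ 0.574 -0.013  0.038] top [ 0.581 -0.035  0.041] 0.044
scene lift_bar 0.8 [274 218  85  47] med [ 0.575 -0.031  0.039] top [ 0.582 -0.035  0.042] 0.045
scene lift_bar 0.61 [324 321  15  18] med [0.399 0.223 0.024] top [0.402 0.216 0.029] 0.031
s
[... 1968 characters left out ...]
3 0.067] top [0.519 0.32  0.087] 0.088
side lamp 0.42 [293 329  28  32] med [ 0.427 -0.215  0.023] top [ 0.429 -0.21   0.024] 0.026
side shutter_tab 0.64 [196 176  41  38] med [0.497 0.291 0.047] top [0.482 0.291 0.086] 0.102
side loupe 0.7 [189 228  15  18] med [0.397 0.199 0.024] top [0.398 0.206 0.029] 0.031
side loupe 0.55 [290 330  30  29] med [ 0.426 -0.216  0.023] top [ 0.428 -0.211  0.024] 0.026
side immersion_oil 0.61 [305 183  10  15] med [0.713 0.196 0.031] top [0.715 0.2   0.05 ] 0.053
side petri_dish 0.83 [401 246  29  22] med [ 0.766 -0.144  0.013] top [ 0.768 -0.141  0.014] 0.016
side petri_dish 0.59 [416 375  20  20] med [ 0.535 -0.409  0.013] top [ 0.537 -0.407  0.014] 0.015
```

Run:
```python
import cv2
a=cv2.imread('pics/scene0.png')[180:400,180:480]; b=cv2.imread('pics/side0.png')[150:420,160:460]
cv2.imwrite('pics/scene0c.png',cv2.resize(a,None,fx=2.6,fy=2.6,interpolation=cv2.INTER_CUBIC))
cv2.imwrite('pics/side0c.png',cv2.resize(b,None,fx=2.2,fy=2.2,interpolation=cv2.INTER_CUBIC))
```

```text
(no output)
```

View pics/scene0c.png

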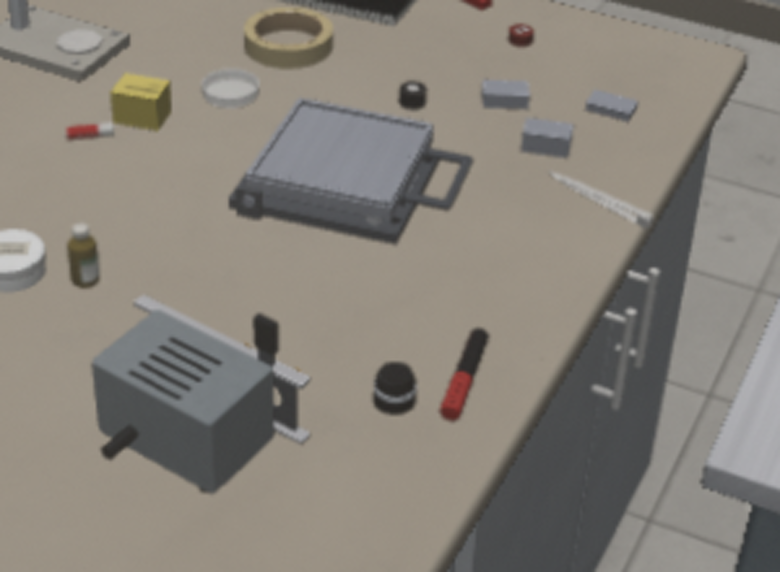

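View pics/side0c.png

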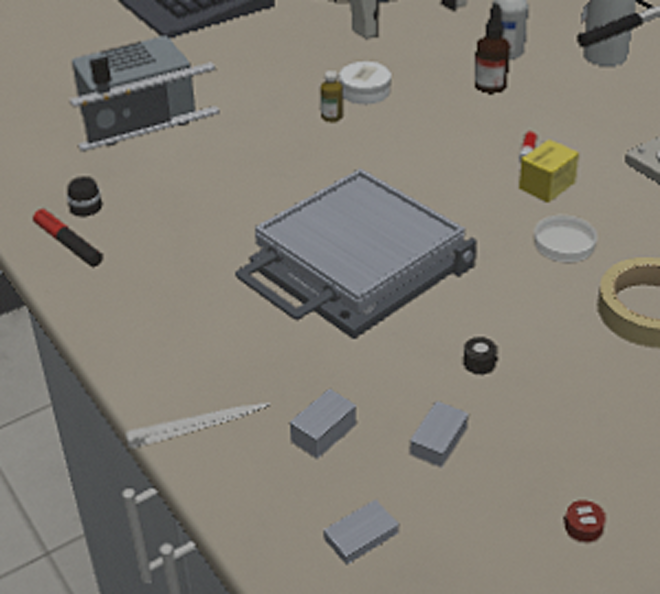

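View pics/wrist0.png

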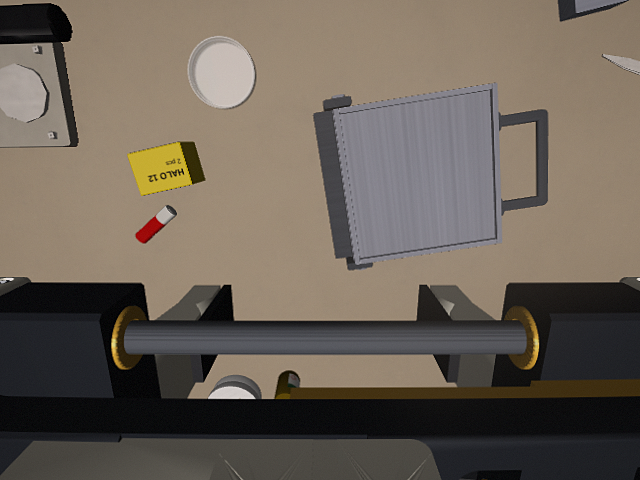

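The scene shows mount_b (black, round spot) near side-image px (378,311), and mount_c (red) near (425,385). The three blocks are lying free, and mount_a seems to be absent. Next I'll measure the table and blocks more closely.

Run:
```python
import numpy as np, cv2
def rect(p):
    r=cv2.minAreaRect((p[:,:2]*1000).astype(np.float32)); return np.round(r[0],1),np.round(r[1],1),round(r[2],1)
for n in ['wrist','scene','side']:
    W=np.load(n+'W.npy').reshape(-1,3); W=W[~np.isnan(W[:,0])]
    def sel(c,r,z0,z1):
        return W[(np.hypot(W[:,0]-c[0],W[:,1]-c[1])<r)&(W[:,2]>z0)&(W[:,2]<z1)]
    print(n,'worktop z',np.median(sel((.6,-.05),.25,-.02,.006)[:,2]).round(4))
    t=sel((.58,-.04),.15,.0385,.06); print(' table',rect(t),np.percentile(t[:,2],[5,50,95]).round(4))
    b=sel((.46,-.07),.05,.025,.0385); 
    if len(b)>20: print(' bar',rect(b),b.mean(0).round(4))
    for k,c,h in [('25',(.429,-.206),.025),('19',(.502,-.27),.019),('12',(.394,-.31),.012),('b',(.589,-.21),.019),('c',(.537,-.407),.015),('tab',(.47,.297),.118)]:
        q=sel(c,.04,h-.005,h+.006)
        if len(q)>10: print(' ',k,len(q),rect(q),q.mean(0).round(4))
```

```text
wrist worktop z 0.0001
 table (array([561.8, -45.6]), array([193.5, 146.8]), 8.9) [0.0398 0.0412 0.0472]
 bar (array([481.5, -60.4]), array([37.1, 86. ]), 9.7) [ 0.475  -0.0685  0.0366]
  25 469 (array([ 430.3, -192.6]), array([48.4, 11.6]), 0.8) [ 0.4379 -0.1937  0.0248]
scene worktop z -0.0016
 table (array([562.5, -41.8]), array([193.1, 156.3]), 8.9) [0.0387 0.0406 0.0463]
 bar (array([474.9, -62.4]), array([33.5, 85.4]), 24.4) [ 0.4764 -0.07    0.0343]
  25 108 (array([ 432.3, -203.4]), array([48.5, 35.8]), 8.4) [ 0.4321 -0.2033  0.0227]
  19 113 (array([ 503.9, -267.3]), array([49. , 40.4]), 23.8) [ 0.5035 -0.2659  0.0171]
  12 111 (array([ 396.7, -308.1]), array([37.3, 52.1]), 88.3) [ 0.3965 -0.307   0.0099]
  b 51 (array([ 591.3, -214.2]), array([25.3, 30.7]), 25.3) [ 0.5909 -0.2139  0.0166]
  c 41 (array([ 541.4, -401. ]), array([24.2, 34.3]), 22.2) [ 0.5411 -0.4006  0.0131]
  tab 44 (array([474.6, 297. ]), array([ 9.9, 19.9]), 87.6) [0.4743 0.2976 0.1178]
side worktop z -0.0009
 table (array([561.5, -46.5]), array([194.9, 150.6]), 8.5) [0.0389 0.0408 0.0464]
 bar (array([478.7, -61.1]), array([35.7, 88.1]), 14.1) [ 0.4726 -0.0707  0.0351]
  25 372 (array([ 430.7, -208. ]), array([51.5, 31.4]), 12.5) [ 0.4294 -0.209   0.0237]
  19 365 (array([ 503.3, -271.1]), array([51. , 30.5]), 25.4) [ 0.5026 -0.272   0.0175]
  12 483 (array([ 395.6, -311.3]), array([51.7, 33.4]), 0.4) [ 0.3946 -0.3127  0.011 ]
  b 142 (array([ 590.8, -219.6]), array([28.6, 30.6]), 23.4) [ 0.5901 -0.2204  0.0177]
  c 223 (array([ 538.5, -405.3]), array([30.4, 30. ]), 87.3) [ 0.5387 -0.4066  0.0135]
  tab 26 (array([471.8, 293.8]), array([10.8, 19.7]), 80.5) [0.4715 0.293  0.1169]
```

View pics/scene0.png

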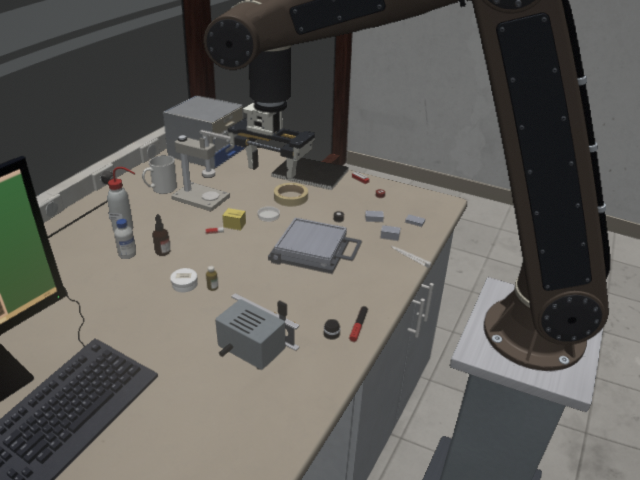

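```bash
python3 -m crank '[[[-0.4,2.5,0,-0.6],[-0.8,5,0,-1.2],[-0.8,7,0,-1.8],[-0.8,8.1,0,-1.8],[-0.8,8.1,0,-1.8],[-0.8,8.1,0,-1.8],[-0.8,8.1,0,-1.8]]]' 0.6
python3 - <<'E'
from h import *
im,d,W=cam('wrist'); save('w1',im); np.save('w1W.npy',W)
W=W.reshape(-1,3); W=W[~np.isnan(W[:,0])]
m=(W[:,2]>.028)&(W[:,2]<.060)&(np.hypot(W[:,0]-.57,W[:,1]+.045)<.16)
p=W[m]; a=np.radians(8.9)
print(len(p))
for deg in [8,8.5,9,9.5]:
    a=np.radians(deg); ex=np.array([np.cos(a),np.sin(a)]); ey=np.array([-ex[1],ex[0]])
    X=p[:,:2]@ex; Y=p[:,:2]@ey
    print(deg,np.percentile(X,[.2,99.8]).round(4),np.percentile(Y,[.2,99.8]).round(4))
m=(W[:,2]>.025)&(np.hypot(W[:,0]-.468,W[:,1]+.06)<.05)&(W[:,0]<.477-.15*(W[:,1]+.06))
q=W[m]; print('bar',len(q),q.mean(0).round(4),q.min(0).round(4),q.max(0).round(4),cv2.minAreaRect((q[:,:2]*1000).astype(np.float32)))
E
```

```text
t: 2.02
eef_pos: [0.4732, 0.02, 0.2264]
ee_rot: [3.141, -0.0, -1.414]
force: [0.0, -0.3, 0.2]
width: 0.0352
gripper_force: 0.0
30022
8 [0.4513 0.649 ] [-0.203  -0.0416]
8.5 [0.4503 0.6477] [-0.2085 -0.0473]
9 [0.449  0.6466] [-0.214  -0.0529]
9.5 [0.448  0.6453] [-0.2196 -0.0585]
bar 10933 [ 0.4516 -0.0245  0.2816] [ 0.4307 -0.1051  0.0318] [ 0.4828 -0.01    0.3178] ((456.2782287597656, -59.58976745605469), (40.837459564208984, 95.63687896728516), 8.5118408203125)
```

View pics/w1.png

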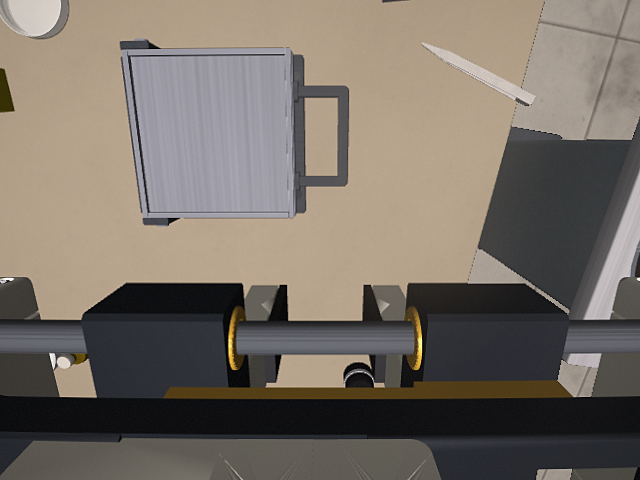

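Aligned: bar spans px x 338–349, y 88–186; table face x 130–292.

Run:
```python
import numpy as np, cv2
W=np.load('w1W.npy')
a=np.radians(8.9); 
for (r0,r1,c0,c1,z0,z1) in [(105,165,330,360,.025,.045)]:
    q=W[r0:r1,c0:c1].reshape(-1,3); q=q[(q[:,2]>z0)&(q[:,2]<z1)]
    print(len(q),q.mean(0).round(4),np.percentile(q[:,2],[2,50,98]).round(4))
    r=np.polyfit(q[:,1],q[:,0],1); print('bar dir deg',np.degrees(np.arctan(r[0])))
for rr in (88,137,185):
    row=W[rr,330:360]; print(rr,[tuple(x.round(3)) for x in row[(row[:,2]>.025)][[0,-1]]])
for r,c in [(88,343),(185,343),(53,125),(50,290),(215,293),(215,145)]: print((r,c),W[r,c].round(4))
# front table edges: line fit via rim z>.044
q=W[40:230,110:310].reshape(-1,3); q=q[(q[:,2]>.0445)&(q[:,2]<.055)]
R=cv2.minAreaRect((q[:,:2]*1000).astype(np.float32)); print('rim',R)
```

```text
647 [ 0.4691 -0.0626  0.0369] [0.0337 0.0371 0.039 ]
bar dir deg -7.971504322990612
88 [(np.float64(0.487), np.float64(-0.1), np.float64(0.038)), (np.float64(0.472), np.float64(-0.103), np.float64(0.036))]
137 [(np.float64(0.473), np.float64(-0.06), np.float64(0.035)), (np.float64(0.465), np.float64(-0.061), np.float64(0.036))]
185 [(np.float64(0.473), np.float64(-0.016), np.float64(0.037)), (np.float64(0.459), np.float64(-0.018), np.float64(0.035))]
(88, 343) [ 0.4754 -0.1019  0.0384]
(185, 343) [ 0.4609 -0.0175  0.0365]
(53, 125) [ 0.6634 -0.1001  0.0466]
(50, 290) [ 0.5248 -0.1233  0.0468]
(215, 293) [0.5035 0.0168 0.0453]
(215, 145) [0.6422 0.0383 0.0466]
rim ((584.92236328125, -42.16503143310547), (144.92120361328125, 145.73756408691406), 8.9069185256958)
```

```bash
python3 -m crank '[[[1.6,0.4,0,0],[3.14,0.69,1.5,0],[3.14,0.69,4,0],[3.14,0.69,6,0],[3.14,0.69,7.5,0],[3.14,0.69,8.3,0],[3.14,0.69,8.45,0],[3.14,0.69,8.45,0],[3.14,0.69,8.45,0]]]' 0.7
python3 -m crank '[[[0,0,0,0],[0,0,0,0],[0,0,0,0],[0,0,0,0],[0,0,0,0]]]' 1 25
```

```text
t: 3.2
eef_pos: [0.4686, -0.0601, 0.0162]
ee_rot: [-3.14, 0.0, -1.414]
force: [0.2, -0.0, -0.3]
width: 0.0263
gripper_force: 0.0
t: 3.82
eef_pos: [0.469, -0.0599, 0.0159]
ee_rot: [-3.139, 0.0, -1.413]
force: [4.6, 0.8, 2.5]
width: 0.0089
gripper_force: 25.0
```

```bash
python3 -m crank '[[[0,-0.08,-0.73,0],[0,-0.23,-1.45,0],[0,-0.46,-2.14,0],[0,-0.75,-2.81,0],[0,-1.11,-3.45,0],[0,-1.53,-4.06,0],[0,-2.0,-4.61,0],[0,-2.53,-5.12,0],[0,-2.53,-5.12,0]]]'
```

```text
t: 4.95
eef_pos: [0.5286, -0.0506, 0.1427]
ee_rot: [3.138, 0.0, -1.414]
force: [-4.5, 0.3, 2.2]
width: 0.0091
gripper_force: 25.0
```

```bash
python3 -m crank '[[[0,-0.58,-0.45,0],[0,-1.2,-0.84,0],[0,-1.86,-1.16,0],[0,-2.55,-1.42,0],[0,-3.25,-1.61,0],[0,-3.98,-1.73,0],[0,-4.71,-1.77,0],[0,-5.44,-1.74,0],[0,-6.17,-1.64,0],[0,-6.17,-1.64,0],[0,-6.17,-1.64,0]]]'
```

```text
t: 6.32
eef_pos: [0.6816, -0.0266, 0.1836]
ee_rot: [3.14, -0.0, -1.414]
force: [0.1, -2.1, -0.6]
width: 0.009
gripper_force: 25.0
```

```bash
python3 -m crank '[[[0,0,0,0],[0,0,0,0],[0,0,0,0],[0,0,-1,0],[0,0,-2.4,0],[0,2,-2.4,0],[0,4,-2.4,0],[0,4,-2.4,0]]]' 0.6
python3 - <<'E'
from h import *
im,d,W=cam('scene'); save('s2',cv2.resize(im[150:390,200:520],None,fx=2.4,fy=2.4))
im,d,W=cam('side'); np.save('side2W.npy',W); save('d2',cv2.resize(im[150:410,200:460],None,fx=2.3,fy=2.3))
E
```

```text
t: 7.32
eef_pos: [0.5809, -0.0423, 0.2455]
ee_rot: [-3.141, 0.001, -1.414]
force: [1.0, 0.2, 0.1]
width: 0.0348
gripper_force: 0.0
```

View pics/d2.png

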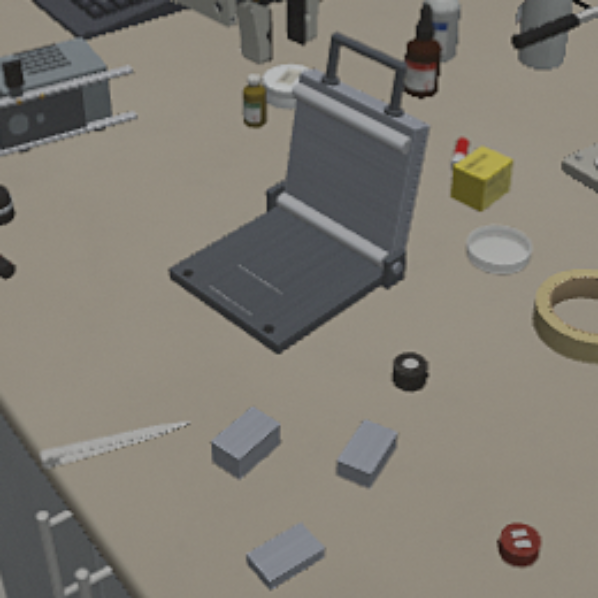

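```bash
python3 -m crank '[[[1.7,0.9,0,2.1],[3.4,1.8,0,4.2],[5.1,2.7,1,6.3],[6.8,3.6,2,8.4],[8.48,4.47,3,10.5],[8.48,4.47,5,12.6],[8.48,4.47,6.5,14.7],[8.48,4.47,7,14.7],[8.48,4.47,7,14.7],[8.48,4.47,7,14.7]]]' 0.4
python3 - <<'E'
from h import *
im,d,W=cam('side'); save('d3',cv2.resize(im[250:410,220:420],None,fx=3.5,fy=3.5))
E
```

```text
t: 8.68
eef_pos: [0.508, -0.2689, 0.0708]
ee_rot: [-3.14, 0.002, -2.693]
force: [-0.4, -0.1, 0.7]
width: 0.0526
gripper_force: 0.0
```

View pics/d3.png

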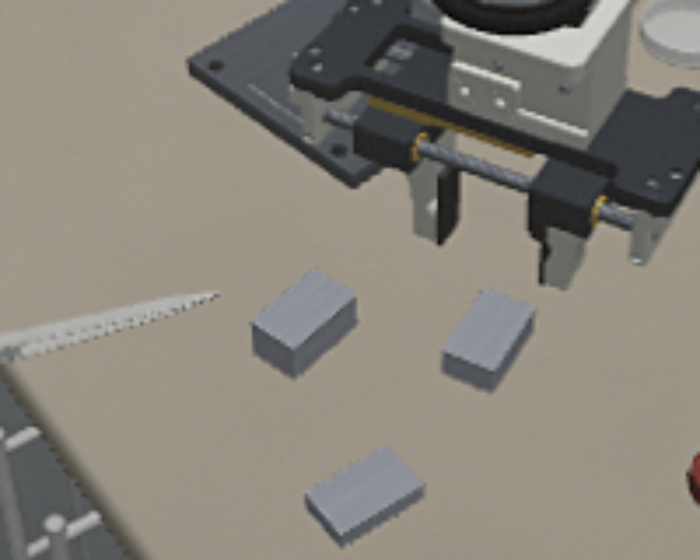

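```bash
python3 -m crank '[[[0.16,0.07,0.8,0],[0.16,0.07,1.6,0],[0.16,0.07,2.3,0],[0.16,0.07,2.58,0],[0.16,0.07,2.58,0],[0.16,0.07,2.58,0]]]'
python3 -m crank '[[[0,0,0,0],[0,0,0,0],[0,0,0,0],[0,0,0,0],[0,0,0,0]]]' 1 35
```

```text
t: 9.48
eef_pos: [0.5029, -0.269, 0.0058]
ee_rot: [-3.141, 0.001, -2.696]
force: [-0.6, -0.8, -0.3]
width: 0.0528
gripper_force: 0.0
t: 10.1
eef_pos: [0.5024, -0.269, 0.0051]
ee_rot: [-3.141, 0.0, -2.696]
force: [-0.6, -0.1, 4.6]
width: 0.0296
gripper_force: 35.0
```

```bash
python3 -m crank '[[[0,0,-1.5,0],[0,0,-3.4,0],[-0.7,1,-3.4,-2.1],[-1.4,2,-3.4,-4.2],[-2.1,3.1,-3.4,-6.3],[-2.8,4.2,-3.4,-8.4],[-3.5,5.2,-3.4,-10.5],[-4.2,6.3,-3.4,-12.6],[-4.96,7.33,-3.4,-14.7],[-4.96,7.33,-3.4,-14.7],[-4.96,7.33,-3.4,-14.7],[-4.96,7.33,-3.4,-14.7]]]'
python3 - <<'E'
from h import *
s=arm.get_state(); T=T_tool(); print(s['eef_pos'].round(4),s['ee_rot'].round(4),s['force'].round(1))
print('to seat, tool units',(T[:3,:3].T@(np.array([.5346,-.05,.0205])-s['eef_pos'])/.025).round(2))
im,d,W=cam('side'); save('d4',cv2.resize(im[190:350,220:420],None,fx=3.5,fy=3.5))
E
```

```text
t: 11.6
eef_pos: [0.5347, -0.0507, 0.0895]
ee_rot: [3.141, 0.0, -1.416]
force: [-0.0, 0.2, -2.3]
width: 0.0296
gripper_force: 35.0
[ 0.5347 -0.0507  0.0895] [ 3.1408  0.     -1.4156] [-0.   0.2 -2.3]
to seat, tool units [-0.03 -0.    2.76]
```

```bash
python3 -m crank '[[[0,0,1,0],[0,0,1.9,0],[0,0,2.5,0],[0,0,2.7,0],[0,0,2.8,0],[0,0,2.82,0],[0,0,2.82,0]]]'
python3 -m crank '[[[0,0,0,0],[0,0,0,0],[0,0,0,0],[0,0,-1,0],[0,0,-2.4,0],[0,0,-4,0],[0,0,-5,0],[0,0,-5,0]]]' 0.4
python3 - <<'E'
from h import *
s=arm.get_state(); T=T_tool(); print(s['eef_pos'].round(4),s['ee_rot'].round(4))
im,d,W=cam('side'); save('d5',cv2.resize(im[190:350,220:420],None,fx=3.5,fy=3.5))
q=W.reshape(-1,3); q=q[(abs(q[:,0]-.535)<.05)&(abs(q[:,1]+.05)<.05)&(q[:,2]>.024)&(q[:,2]<.04)]
print(len(q),cv2.minAreaRect((q[:,:2]*1000).astype(np.float32)),np.median(q[:,2]))
for th in ['block_12','mount_b','mount_c']:
  for sc,e,p in find(th,'side',W):
    if sc>.4 and len(p): print(th,round(sc,2),np.median(p,0).round(3))
E
```

```text
t: 12.52
eef_pos: [0.5356, -0.05, 0.0198]
ee_rot: [-3.141, 0.0, -1.414]
force: [-0.1, -0.3, -2.0]
width: 0.0292
gripper_force: 35.0
t: 13.52
eef_pos: [0.5366, -0.0499, 0.1467]
ee_rot: [-3.137, 0.0, -1.413]
force: [0.6, -0.2, -0.5]
width: 0.0528
gripper_force: 0.0
[ 0.5366 -0.0499  0.1467] [-3.1369e+00  2.0000e-04 -1.4134e+00]
285 ((534.1047973632812, -49.6064338684082), (32.20042037963867, 53.863311767578125), 9.914745330810547) 0.03174002196124964
block_12 0.82 [ 0.426 -0.215  0.023]
block_12 0.78 [ 0.53  -0.056  0.031]
block_12 0.76 [ 0.393 -0.315  0.011]
block_12 0.46 [ 0.652 -0.052  0.031]
mount_b 0.8 [ 0.536 -0.409  0.013]
mount_b 0.67 [ 0.586 -0.225  0.017]
mount_b 0.67 [ 0.653 -0.053  0.031]
mount_c 0.8 [ 0.536 -0.409  0.013]
mount_c 0.67 [ 0.586 -0.225  0.017]
mount_c 0.67 [ 0.653 -0.053  0.031]
```

View pics/d5.png

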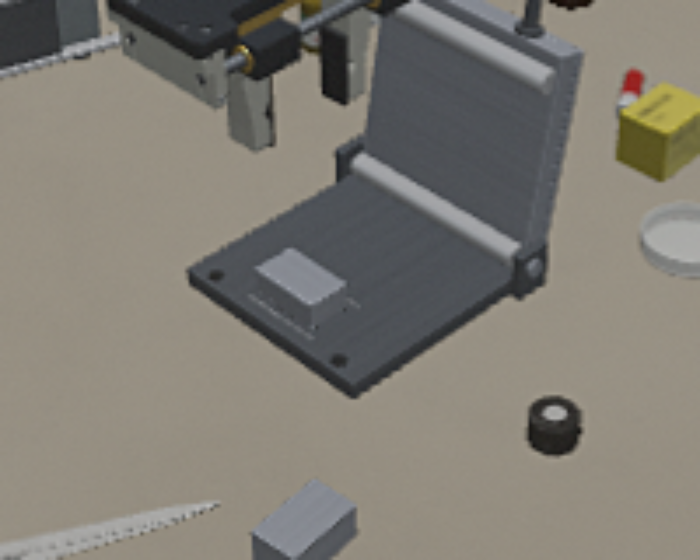

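Run:
```python
from h import *
s=arm.get_state(); T=T_tool(); print(s['q'].round(2))
print((T[:3,:3].T@(np.array([.396,-.310,.08])-s['eef_pos'])/.025).round(2))
```

```text
[ 0.27  0.21 -0.41 -0.   -0.96 -0.11]
[9.4  7.09 2.55]
```

```bash
python3 -m crank '[[[1.2,0.9,0,-2.1],[2.4,1.8,0,-4.2],[3.6,2.7,0,-6.3],[4.8,3.6,0,-8.4],[6,4.5,0.5,-10.5],[7.2,5.4,1,-12.6],[8.4,6.3,1.7,-14.7],[9.4,7.09,2.55,-16.2],[9.4,7.09,2.55,-16.2],[9.4,7.09,2.55,-16.2],[9.4,7.09,2.55,-16.2]]]'
python3 - <<'E'
from h import *
s=arm.get_state(); T=T_tool(); print(s['q'].round(2))
print((T[:3,:3].T@(np.array([.396,-.310,.004])-s['eef_pos'])/.025).round(2))
im,d,W=cam('side'); save('d6',cv2.resize(im[280:440,220:420],None,fx=3.5,fy=3.5))
E
```

```text
t: 15.1
eef_pos: [0.3977, -0.3096, 0.0809]
ee_rot: [3.141, -0.001, 0.0]
force: [0.5, 0.6, -0.0]
width: 0.0526
gripper_force: 0.0
[-0.27  0.23 -0.55  0.   -0.79  1.84]
[-0.07  0.02  3.08]
```

View pics/d6.png

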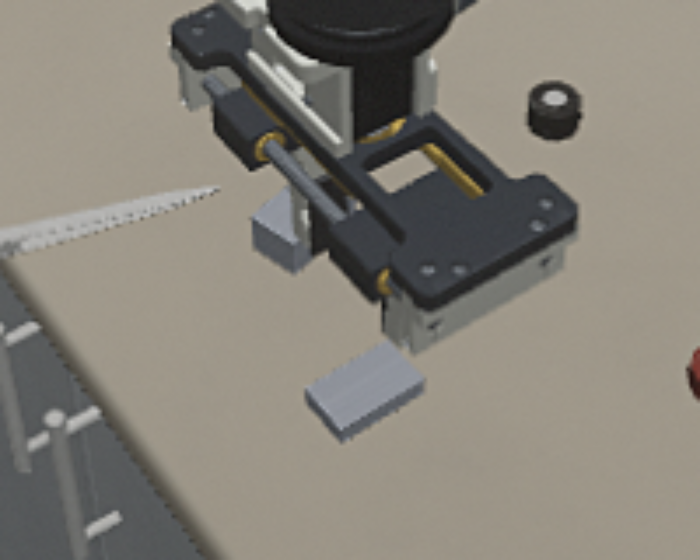

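```bash
python3 -m crank '[[[-0.07,0.02,1,0],[-0.07,0.02,2,0],[-0.07,0.02,2.7,0],[-0.07,0.02,3.04,0],[-0.07,0.02,3.04,0],[-0.07,0.02,3.04,0]]]'
python3 -m crank '[[[0,0,0,0],[0,0,0,0],[0,0,0,0],[0,0,0,0],[0,0,0,0]]]' 1 35
python3 -m crank '[[[0,0,-1.5,0],[0,0,-3.5,0],[0,0,-3.8,0],[0,0,-3.8,0]]]'
python3 - <<'E'
from h import *
s=arm.get_state(); T=T_tool()
print((T[:3,:3].T@(np.array([.5346,-.05,.099])-s['eef_pos'])/.025).round(2))
E
```

```text
t: 15.9
eef_pos: [0.3958, -0.3105, 0.0053]
ee_rot: [3.141, -0.001, 0.0]
force: [-0.8, -0.1, 0.6]
width: 0.0526
gripper_force: 0.0
t: 16.52
eef_pos: [0.3953, -0.3105, 0.0048]
ee_rot: [3.141, -0.0, 0.0]
force: [-1.7, 0.7, 5.0]
width: 0.0295
gripper_force: 35.0
t: 17.02
eef_pos: [0.3951, -0.3102, 0.0996]
ee_rot: [-3.141, -0.001, -0.0]
force: [-1.0, -0.1, -1.2]
width: 0.0297
gripper_force: 35.0
[  5.58 -10.41   0.03]
```

```bash
python3 -m crank '[[[0.7,-1.3,0,2.1],[1.4,-2.6,0,4.2],[2.1,-3.9,0,6.3],[2.8,-5.2,0,8.4],[3.5,-6.5,0,10.5],[4.2,-7.8,0,12.6],[4.9,-9.1,0,14.7],[5.58,-10.41,0,16.22],[5.58,-10.41,0,16.22],[5.58,-10.41,0,16.22],[5.58,-10.41,0,16.22]]]'
python3 - <<'E'
from h import *
s=arm.get_state(); T=T_tool()
print((T[:3,:3].T@(np.array([.5348,-.05,.0385])-s['eef_pos'])/.025).round(2), s['ee_rot'].round(4))
im,d,W=cam('side'); save('d7',cv2.resize(im[190:350,220:420],None,fx=3.5,fy=3.5))
E
```

```text
t: 18.4
eef_pos: [0.5338, -0.0509, 0.0988]
ee_rot: [3.14, -0.0, -1.416]
force: [0.8, -0.5, -2.0]
width: 0.0297
gripper_force: 35.0
[-0.03 -0.05  2.41] [ 3.1400e+00 -1.0000e-04 -1.4156e+00]
```

```bash
python3 -m crank '[[[0,0,1,0],[0,-0.03,1.8,0],[0,-0.03,2.2,0],[0,-0.03,2.35,0],[0,-0.03,2.42,0],[0,-0.03,2.43,0],[0,-0.03,2.43,0]]]'
python3 -m crank '[[[0,0,0,0],[0,0,0,0],[0,0,0,0],[0,0,-1,0],[0,0,-2.4,0],[0,0,-4,0],[0,0,-5.5,0],[0,0,-5.5,0],[0,0,-5.5,0]]]' 0.45
python3 - <<'E'
from h import *
s=arm.get_state(); T=T_tool(); print(s['eef_pos'].round(4),s['ee_rot'].round(4))
im,d,W=cam('side'); save('d8',cv2.resize(im[130:330,220:420],None,fx=2.8,fy=2.8))
q=W.reshape(-1,3); q=q[(abs(q[:,0]-.535)<.05)&(abs(q[:,1]+.05)<.05)&(q[:,2]>.039)&(q[:,2]<.05)]
print(len(q),cv2.minAreaRect((q[:,:2]*1000).astype(np.float32)),np.median(q[:,2]))
q=W.reshape(-1,3); q=q[(abs(q[:,0]-.685)<.04)&(abs(q[:,1]+.03)<.06)&(q[:,2]>.190)&(q[:,2]<.23)]; print('bar',len(q),q.mean(0),q.min(0),q.max(0))
E
```

```text
t: 19.32
eef_pos: [0.5357, -0.05, 0.0393]
ee_rot: [-3.141, 0.0, -1.415]
force: [-0.8, -0.5, -1.5]
width: 0.0294
gripper_force: 35.0
t: 20.45
eef_pos: [0.535, -0.0501, 0.176]
ee_rot: [3.141, 0.0, -1.416]
force: [0.3, 0.2, -0.8]
width: 0.048
gripper_force: 0.0
[ 0.535  -0.0501  0.176 ] [ 3.1414e+00  3.0000e-04 -1.4157e+00]
259 ((535.4241333007812, -52.37815856933594), (34.87614059448242, 51.115501403808594), 9.015970230102539) 0.043861180062931916
bar 153 [ 0.69195071 -0.04027381  0.20095655] [ 0.68442002 -0.07221885  0.19125272] [ 7.01199119e-01 -2.52481865e-05  2.05878238e-01]
```

View pics/d8.png

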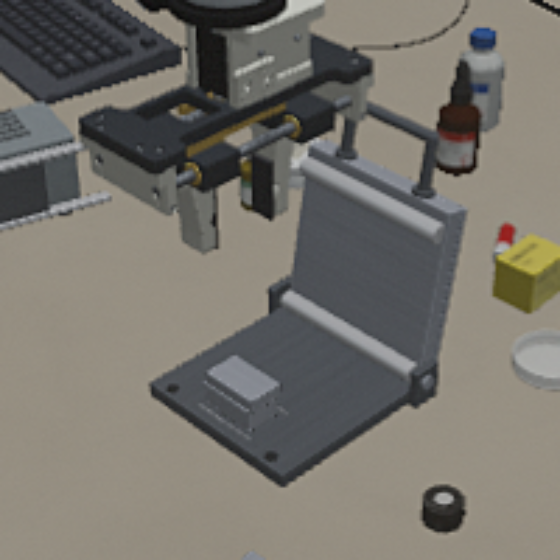

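```bash
python3 -m crank '[[[0,0,-1.5,0],[0,-1,-2.4,0],[0,-3,-2.4,0],[0,-5,-2.4,0],[0,-6.36,-2.4,0],[0,-6.36,-2.4,0],[0,-6.36,-1.6,0],[0,-6.36,-0.7,0],[0,-6.36,-0.28,0],[0,-6.36,-0.28,0],[0,-6.36,-0.28,0]]]'
python3 -m crank '[[[0,0,0,0],[0,0,0,0],[0,0,0,0],[0,0,0,0],[0,0,0,0],[0,0,0,0]]]' 1 25
```

```text
t: 21.88
eef_pos: [0.6928, -0.0255, 0.1842]
ee_rot: [-3.141, -0.0, -1.415]
force: [0.1, -0.4, 1.3]
width: 0.048
gripper_force: 0.0
t: 22.62
eef_pos: [0.6926, -0.0255, 0.1834]
ee_rot: [-3.141, -0.0, -1.415]
force: [0.9, 0.5, 0.6]
width: 0.0092
gripper_force: 25.0
```

```bash
python3 -m crank '[[[0,0.4,-0.08,0],[0,1.08,-0.18,0],[0,1.82,-0.21,0],[0,2.55,-0.16,0],[0,3.27,-0.05,0],[0,3.98,0.14,0],[0,4.67,0.4,0],[0,5.32,0.73,0],[0,5.94,1.12,0],[0,6.52,1.57,0],[0,6.52,1.57,0]]]'
```

```text
t: 24.0
eef_pos: [0.5291, -0.0509, 0.1436]
ee_rot: [3.14, 0.001, -1.416]
force: [-1.4, 1.0, 0.5]
width: 0.0091
gripper_force: 25.0
```

```bash
python3 -m crank '[[[0,0.27,0.25,0],[0,0.53,0.5,0],[0,1.01,1.06,0],[0,1.43,1.66,0],[0,1.79,2.3,0],[0,1.95,2.65,0],[0,2.08,2.97,0],[0,2.14,3.15,0],[0,2.17,3.23,0],[0,2.18,3.25,0],[0,2.18,3.25,0]]]'
```

```text
t: 25.38
eef_pos: [0.4781, -0.059, 0.0633]
ee_rot: [-3.141, 0.0, -1.415]
force: [-1.2, 4.4, 4.1]
width: 0.009
gripper_force: 25.0
```

```bash
python3 -m crank '[[[0,0,0.04,0],[0,0,0.06,0],[0,0,0.06,0]]]'
python3 -m crank '[[[0,0,0,0],[0,0,0,0],[0,0,0,0],[0,0,0,0],[0,0,-0.7,0],[0,0,-2,0],[0,0,-4,0],[0,0,-5,0],[-2,0,-5,0],[-2,0,-5,0]]]' 0.7
python3 - <<'E'
from h import *
for n in ['side','wrist','scene']:
    im,d,W=cam(n); np.save(n+'3.npy',W)
    if n=='side': save('d9',cv2.resize(im[190:420,220:450],None,fx=2.6,fy=2.6))
    ex=np.array([.988,.1547]); ey=np.array([-.1547,.988]); P=W.reshape(-1,3); P=P[~np.isnan(P[:,0])]
    r=P[:,:2]-np.array([.6492,-.0321]); X=r@ex; Y=r@ey
    m=(X>-.115)&(X<-.03)&(abs(Y)<.05)&(P[:,2]>.03)&(P[:,2]<.09)
    f=np.polyfit(X[m],P[m,2],1); print(n,'tilt',-np.degrees(np.arctan(f[0])),'z at -65',np.polyval(f,-.065))
    for th in ['mount_b','mount_c','block_25']:
      for sc,e,p in find(th,n,W):
        if sc>.4 and len(p): print(th,round(sc,2),np.median(p,0).round(3))
E
```

```text
t: 25.75
eef_pos: [0.478, -0.059, 0.0627]
ee_rot: [-3.141, -0.0, -1.415]
force: [-5.4, 6.0, 17.2]
width: 0.0093
gripper_force: 25.0
t: 27.0
eef_pos: [0.4697, -0.0079, 0.1867]
ee_rot: [-3.14, 0.001, -1.413]
force: [0.3, -0.3, -1.2]
width: 0.0264
gripper_force: 0.0
side tilt 14.530063668656974 z at -65 0.058295842085730645
mount_b 0.75 [ 0.573 -0.052  0.061]
mount_b 0.73 [ 0.586 -0.224  0.017]
mount_b 0.7 [ 0.535 -0.408  0.013]
mount_b 0.55 [0.712 0.196 0.032]
mount_c 0.75 [ 0.573 -0.052  0.061]
mount_c 0.73 [ 0.586 -0.224  0.017]
mount_c 0.7 [ 0.535 -0.408  0.013]
mount_c 0.55 [0.712 0.196 0.032]
block_25 0.79 [ 0.426 -0.215  0.023]
block_25 0.44 [ 0.522 -0.043  0.042]
wrist tilt 15.02883582771694 z at -65 0.058744501559686226
block_25 0.91 [ 0.431 -0.195  0.024]
block_25 0.79 [ 0.521 -0.053  0.044]
block_25 0.58 [ 0.578 -0.05   0.061]
block_25 0.48 [ 0.521 -0.056  0.024]
scene tilt 14.948932508741255 z at -65 0.05765161490463509
mount_b 0.57 [ 0.538 -0.392  0.012]
mount_c 0.57 [ 0.538 -0.392  0.012]
block_25 0.67 [ 0.43  -0.194  0.019]
```

View pics/d9.png

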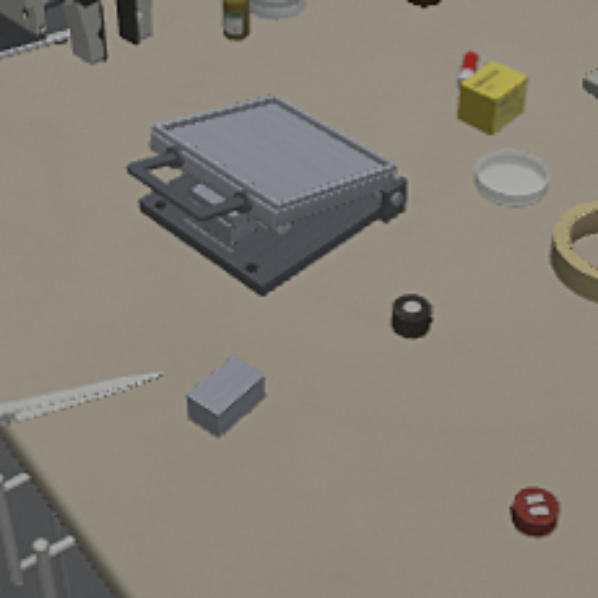

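Run:
```python
from h import *
s=arm.get_state(); T=T_tool(); print(s['q'].round(2))
print((T[:3,:3].T@(np.array([.591,-.217,.1])-s['eef_pos'])/.025).round(2))
```

```text
[ 0.4   0.05 -0.48  0.   -1.04 -0.24]
[ 8.93 -3.51  3.45]
```

```bash
python3 -m crank '[[[1.1,-0.4,0,-2],[2.2,-0.8,0,-4],[3.3,-1.2,0,-6],[4.4,-1.6,0,-8],[5.5,-2,0,-10],[6.6,-2.4,0,-12],[7.8,-2.9,0.5,-14],[8.93,-3.51,1.5,-16],[8.93,-3.51,2.5,-18],[8.93,-3.51,3.2,-18],[8.93,-3.51,3.2,-18],[8.93,-3.51,3.2,-18]]]' 0.4
python3 - <<'E'
from h import *
s=arm.get_state(); T=T_tool(); print(s['q'].round(2))
print((T[:3,:3].T@(np.array([.591,-.217,.008])-s['eef_pos'])/.025).round(2))
im,d,W=cam('side'); 
for sc,e,p in find('mount_b','side',W):
    if sc>.4 and len(p): print(round(sc,2),np.median(p,0).round(3))
im,d,W=cam('wrist'); 
for sc,e,p in find('mount_c','wrist',W):
    if sc>.4 and len(p): print('w',round(sc,2),np.median(p,0).round(3),p.min(0).round(3),p.max(0).round(3))
E
```

```text
t: 29.1
eef_pos: [0.5917, -0.2166, 0.1074]
ee_rot: [3.141, -0.001, 0.154]
force: [-0.4, -0.1, 0.8]
width: 0.0525
gripper_force: 0.0
[-0.04  0.38 -0.24  0.   -0.94  1.77]
[-0.04  0.01  3.98]
0.76 [ 0.586 -0.225  0.017]
0.64 [ 0.535 -0.409  0.013]
w 0.71 [ 0.593 -0.218  0.019] [ 0.577 -0.232  0.005] [ 0.606 -0.204  0.021]
```

```bash
python3 -m crank '[[[0,0.04,1.5,0],[0,0.04,2.8,0],[0,0.04,3.6,0],[0,0.04,3.95,0],[0,0.04,3.95,0],[0,0.04,3.95,0]]]'
python3 -m crank '[[[0,0,0,0],[0,0,0,0],[0,0,0,0],[0,0,0,0],[0,0,0,0]]]' 1 25
python3 -m crank '[[[0,0,-1.5,0],[0,0,-3.5,0],[0,0,-5,0],[0,0,-5,0],[0,0,-5,0]]]'
python3 - <<'E'
from h import *
s=arm.get_state(); T=T_tool()
ex=np.array([.988,.1547]); ey=np.array([-.1547,.988])
for x,y in [(0,-.03),(0,.03)]:
    c=np.array([.6492,-.0321])-ex*(.065-x)*np.cos(.2618)+ex*.0184*np.sin(.2618)+ey*y
    z=.022+(.065-x)*np.sin(.2618)+.019*np.cos(.2618)
    print(c,z,(T[:3,:3].T@(np.array([*c,.13])-s['eef_pos'])/.025).round(2))
E
```

```text
t: 30.05
eef_pos: [0.5921, -0.2178, 0.0087]
ee_rot: [3.141, -0.002, 0.155]
force: [0.4, 0.1, 0.9]
width: 0.0528
gripper_force: 0.0
t: 30.68
eef_pos: [0.5914, -0.2177, 0.0079]
ee_rot: [3.141, -0.0, 0.155]
force: [-0.8, 0.8, 4.2]
width: 0.0291
gripper_force: 25.0
t: 31.3
eef_pos: [0.5907, -0.2175, 0.1319]
ee_rot: [-3.141, 0.001, 0.155]
force: [-0.7, 0.7, -0.3]
width: 0.0289
gripper_force: 25.0
[ 0.59651439 -0.07071614] 0.057175864057753815 [ 1.14 -5.77  0.08]
[ 0.58723239 -0.01143614] 0.057175864057753815 [ 1.13 -8.17  0.08]
```

```bash
python3 -m crank '[[[0.3,-1.5,0,0],[0.6,-3,0,0],[0.9,-4.5,0,0],[1.14,-5.77,0,0],[1.14,-5.77,0.8,0],[1.14,-5.77,1.7,0],[1.14,-5.77,2.3,0],[1.14,-5.77,2.5,0],[1.14,-5.77,2.5,0]]]'
python3 -m crank '[[[0,0,0.04,0],[0,0,0.08,0],[0,0,0.1,0],[0,0,0.1,0]]]' 1 6
```

```text
t: 32.42
eef_pos: [0.5971, -0.071, 0.0699]
ee_rot: [3.141, 0.001, 0.155]
force: [-0.3, -0.2, 0.0]
width: 0.0293
gripper_force: 25.0
t: 32.92
eef_pos: [0.5977, -0.0707, 0.0681]
ee_rot: [3.141, -0.001, 0.156]
force: [0.2, -1.0, 2.9]
width: 0.0297
gripper_force: 6.0
```

Release and go to mount_c.

```bash
python3 -m crank '[[[0,0,0,0],[0,0,0,0],[0,0,0,0],[0,0,-0.5,0],[0,0,-1.5,0],[0,0,-3,0],[0,0,-3,0]]]' 0.45
python3 - <<'E'
from h import *
s=arm.get_state(); T=T_tool()
im,d,W=cam('side'); save('d10',cv2.resize(im[190:420,220:450],None,fx=2.6,fy=2.6))
for sc,e,p in find('mount_c','side',W):
    if sc>.4 and len(p): print(round(sc,2),np.median(p,0).round(3),len(p))
print((T[:3,:3].T@(np.array([.539,-.404,.1])-s['eef_pos'])/.025).round(2))
E
```

```text
t: 33.8
eef_pos: [0.5994, -0.0707, 0.1468]
ee_rot: [3.141, -0.007, 0.156]
force: [0.2, 1.0, -0.4]
width: 0.048
gripper_force: 0.0
0.8 [ 0.535 -0.409  0.013] 218
0.69 [ 0.595 -0.078  0.072] 139
0.61 [0.499 0.291 0.044] 484
[-4.47 12.8   1.85]
```

View pics/d10.png

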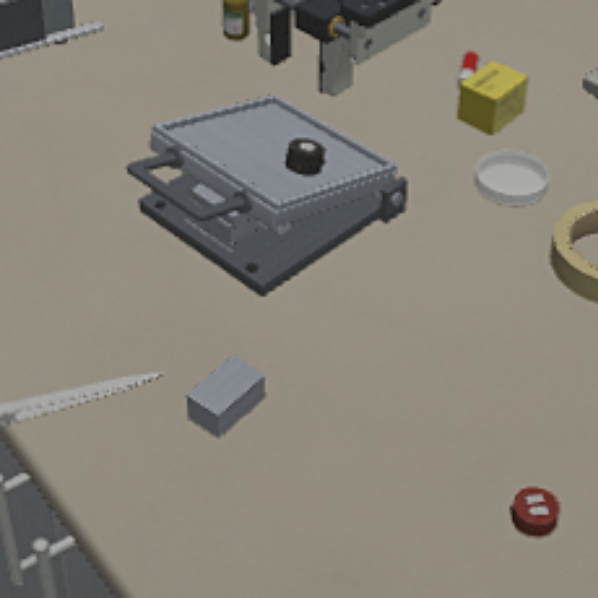

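```bash
python3 -m crank '[[[-0.7,2,0,0],[-1.4,4,0,0],[-2.1,6,0,0],[-2.8,8,0,0],[-3.5,10,0.5,0],[-4.2,12,1.2,0],[-4.47,12.8,1.85,0],[-4.47,12.8,1.85,0],[-4.47,12.8,1.85,0],[-4.47,12.8,1.85,0]]]' 0.4
python3 - <<'E'
from h import *
s=arm.get_state(); T=T_tool(); print(s['q'].round(2))
im,d,W=cam('wrist'); 
for sc,e,p in find('mount_c','wrist',W):
    if sc>.4 and len(p):
        t=p[p[:,2]>.011]; c=(t.min(0)+t.max(0))/2
        print('w',round(sc,2),np.median(p,0).round(3),p.min(0).round(3),p.max(0).round(3),(T[:3,:3].T@(np.array([*c[:2],.006])-s['eef_pos'])/.025).round(2))
E
```

```text
t: 35.15
eef_pos: [0.537, -0.4032, 0.0971]
ee_rot: [3.141, -0.001, 0.157]
force: [0.6, 0.4, -0.3]
width: 0.0525
gripper_force: 0.0
[-0.35  0.45 -0.16  0.   -0.96  2.08]
w 0.97 [ 0.542 -0.405  0.015] [ 0.526 -0.418  0.004] [ 0.555 -0.391  0.018] [0.13 0.08 3.64]
```

```bash
python3 -m crank '[[[0.13,0.06,1.5,0],[0.13,0.06,2.6,0],[0.13,0.06,3.4,0],[0.13,0.06,3.62,0],[0.13,0.06,3.62,0],[0.13,0.06,3.62,0]]]'
python3 -m crank '[[[0,0,0,0],[0,0,0,0],[0,0,0,0],[0,0,0,0],[0,0,0,0]]]' 1 25
python3 -m crank '[[[0,0,-1.5,0],[0,0,-3.5,0],[0,0,-5,0],[0,0,-5,0],[0,0,-5,0]]]'
python3 - <<'E'
from h import *
s=arm.get_state(); T=T_tool()
print((T[:3,:3].T@(np.array([.5872,-.0114,.13])-s['eef_pos'])/.025).round(2))
im,d,W=cam('side')
for sc,e,p in find('mount_b','side',W):
    if sc>.3 and len(p): print(round(sc,2),np.median(p,0).round(3),len(p))
E
```

```text
t: 36.0
eef_pos: [0.5404, -0.4054, 0.0071]
ee_rot: [3.141, -0.001, 0.156]
force: [-0.2, -0.2, -0.0]
width: 0.0524
gripper_force: 0.0
t: 36.62
eef_pos: [0.5398, -0.4053, 0.0061]
ee_rot: [3.141, -0.0, 0.155]
force: [-0.8, 0.5, 4.1]
width: 0.0288
gripper_force: 25.0
t: 37.25
eef_pos: [0.5392, -0.4048, 0.1302]
ee_rot: [-3.141, 0.0, 0.155]
force: [0.1, 0.3, -0.6]
width: 0.0286
gripper_force: 25.0
[  4.32 -15.25   0.02]
0.83 [ 0.531 -0.406  0.137] 194
0.59 [ 0.595 -0.079  0.073] 138
```

```bash
python3 -m crank '[[[0.6,-2.2,0,0],[1.2,-4.4,0,0],[1.8,-6.6,0,0],[2.4,-8.8,0,0],[3,-11,0,0],[3.7,-13.2,0,0],[4.32,-15.25,0,0],[4.32,-15.25,0.3,0],[4.32,-15.25,0.5,0],[4.32,-15.25,0.5,0]]]'
python3 - <<'E'
from h import *
s=arm.get_state(); T=T_tool()
print((T[:3,:3].T@(np.array([.5872,-.0114,.068])-s['eef_pos'])/.025).round(2),s['width'],s['gripper_force'])
E
```

```text
t: 38.6
eef_pos: [0.5865, -0.013, 0.1172]
ee_rot: [3.141, 0.002, 0.154]
force: [-1.0, -0.4, -0.5]
width: 0.0286
gripper_force: 25.0
[ 0.04 -0.06  1.97] 0.02855810623023395 24.999957382678986
```

```bash
python3 -m crank '[[[0.04,-0.2,0.8,0],[0.04,-0.2,1.5,0],[0.04,-0.2,1.85,0],[0.04,-0.2,1.95,0],[0.04,-0.2,1.95,0]]]'
python3 -m crank '[[[0,0,0.04,0],[0,0,0.08,0],[0,0,0.1,0],[0,0,0.1,0]]]' 1 6
python3 -m crank '[[[0,0,0,0],[0,0,0,0],[0,0,0,0],[0,0,-0.5,0],[0,0,-1.5,0],[0,0,-3,0],[0,0,-5,0],[0,0,-5,0]]]' 0.6
python3 - <<'E'
from h import *
s=arm.get_state(); T=T_tool(); print(s['q'].round(2))
im,d,W=cam('side'); save('d11',cv2.resize(im[150:420,190:460],None,fx=2.2,fy=2.2))
for sc,e,p in find('mount_c','side',W):
    if sc>.3 and len(p): print(round(sc,2),np.median(p,0).round(3),len(p))
for n in ['scene','side']:
    im,d,W=cam(n); P=W.reshape(-1,3); q=P[(abs(P[:,0]-.473)<.04)&(abs(P[:,1]-.297)<.03)&(P[:,2]>.095)&(P[:,2]<.13)]
    print(n,cv2.minAreaRect((q[:,:2]*1000).astype(np.float32)),q[:,2].max())
    q=P[(abs(P[:,0]-.51)<.1)&(abs(P[:,1]-.34)<.1)&(P[:,2]>.079)&(P[:,2]<.09)]
    print(n,'lamp',cv2.minAreaRect((q[:,:2]*1000).astype(np.float32)))
print((T[:3,:3].T@(np.array([.473,.2955,.22])-s['eef_pos'])/.025).round(2))
E
```

```text
t: 39.22
eef_pos: [0.5878, -0.0071, 0.0699]
ee_rot: [3.142, -0.0, 0.155]
force: [0.2, 0.5, 0.9]
width: 0.0288
gripper_force: 25.0
t: 39.72
eef_pos: [0.5876, -0.0067, 0.0671]
ee_rot: [-3.142, 0.0, 0.155]
force: [0.1, -0.9, 0.2]
width: 0.0294
gripper_force: 6.0
t: 40.72
eef_pos: [0.5903, -0.0064, 0.1977]
ee_rot: [-3.141, -0.009, 0.156]
force: [-0.2, -0.1, -1.0]
width: 0.0348
gripper_force: 0.0
[ 0.32  0.24 -0.23  0.   -1.1   1.41]
0.69 [ 0.586 -0.015  0.071] 60
0.46 [ 0.594 -0.079  0.073] 124
scene ((474.0553894042969, 297.6257019042969), (9.69384479522705, 19.96828269958496), 84.53795623779297) 0.12273595418134872
scene lamp ((528.1243896484375, 333.2091369628906), (91.56897735595703, 160.703125), 82.88203430175781)
side ((472.0345458984375, 293.53668212890625), (11.826913833618164, 20.493749618530273), 89.8633041381836) 0.12024335389402903
side lamp ((524.8064575195312, 327.50946044921875), (96.67399597167969, 121.21089935302734), 79.67430877685547)
[ -2.75 -12.66  -0.91]
```

View pics/d11.png

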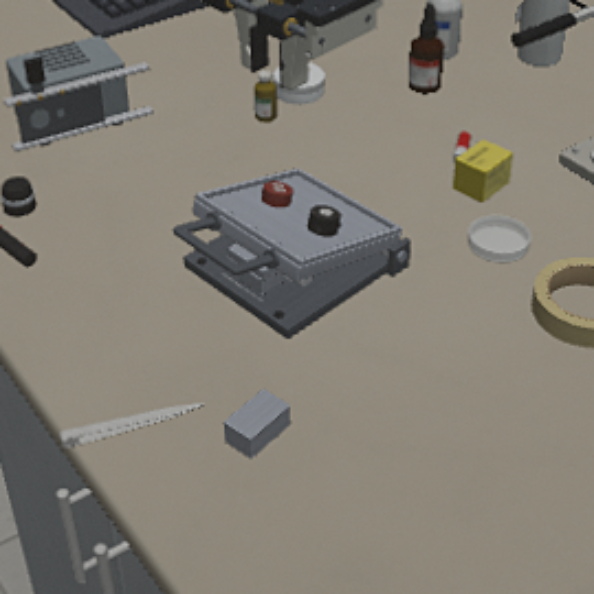

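```bash
python3 -m crank '[[[-0.7,-1.9,-1,0.5],[-1.5,-3.8,-2,1],[-2.2,-5.7,-2.1,1.5],[-2.9,-7.6,-2.1,2],[-3.6,-9.5,-2.1,2.5],[-4.3,-11.4,-2.1,3],[-4.9,-12.4,-2.1,3.4],[-4.9,-12.4,-2.1,3.4],[-4.9,-12.4,-2.1,3.4],[-4.9,-12.4,-2.1,3.4]]]' 0.6
python3 - <<'E'
from h import *
s=arm.get_state(); T=T_tool(); im,d,W=cam('wrist'); save('w12',im); np.save('w12W.npy',W)
P=W.reshape(-1,3)
q=P[(abs(P[:,0]-.473)<.04)&(abs(P[:,1]-.297)<.03)&(P[:,2]>.115)&(P[:,2]<.124)]; print(len(q),cv2.minAreaRect((q[:,:2]*1000).astype(np.float32)))
q=P[(abs(P[:,0]-.51)<.12)&(abs(P[:,1]-.34)<.1)&(P[:,2]>.081)&(P[:,2]<.089)]; print('lamp',len(q),cv2.minAreaRect((q[:,:2]*1000).astype(np.float32)))
for sc,e,p in find('shutter_tab','wrist',W): print(sc,e,np.median(p,0).round(3))
E
```

```text
t: 42.18
eef_pos: [0.4189, 0.2799, 0.2442]
ee_rot: [3.141, 0.0, -0.142]
force: [-0.8, -0.1, -0.2]
width: 0.0355
gripper_force: 0.0
277 ((474.0838623046875, 294.9903564453125), (7.893743515014648, 19.67253875732422), 81.63278198242188)
lamp 14142 ((526.0242309570312, 334.04315185546875), (80.02303314208984, 119.34458923339844), 83.03882598876953)
0.62 [286.7, 153.9, 13.9, 30.2] [0.475 0.294 0.12 ]
```

View pics/w12.png

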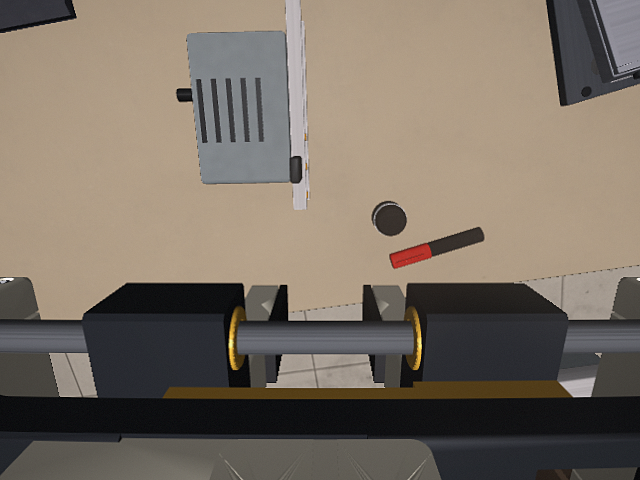

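```bash
python3 -m crank '[[[1,-0.45,0,-0.24],[2.1,-0.91,0.5,-0.24],[2.1,-0.91,2.5,-0.24],[2.1,-0.91,4.5,-0.24],[2.1,-0.91,5.5,-0.24],[2.1,-0.91,6,-0.24],[2.1,-0.91,6.1,-0.24],[2.1,-0.91,6.1,-0.24],[2.1,-0.91,6.1,-0.24]]]'
python3 -m crank '[[[0,0,0,0],[0,0,0,0],[0,0,0,0],[0,0,0,0],[0,0,0,0]]]' 1 30
```

```text
t: 43.4
eef_pos: [0.4743, 0.2963, 0.0932]
ee_rot: [-3.14, -0.001, -0.12]
force: [-1.3, -0.1, -0.3]
width: 0.0351
gripper_force: 0.0
t: 44.02
eef_pos: [0.4737, 0.2956, 0.0922]
ee_rot: [3.141, 0.0, -0.12]
force: [-0.7, -1.0, 2.1]
width: 0.0081
gripper_force: 30.0
```

```bash
python3 -m crank '[[[0.2,0,0,0],[0.4,0,0,0],[0.6,0,0,0],[0.8,0,0,0],[0.95,0,0,0],[1.0,0,0,0],[1.0,0,0,0],[1.0,0,0,0]]]'
python3 -m crank '[[[0,0,0,0],[0,0,0,0],[0,0,0,0],[0,0,-1,0],[0,0,-2.5,0],[0,0,-4.5,0],[-2,0,-6,0],[-2,0,-6,0],[-2,0,-6,0]]]' 0.6
python3 - <<'E'
from h import *
im,d,W=cam('wrist'); P=W.reshape(-1,3)
q=P[(abs(P[:,0]-.495)<.06)&(abs(P[:,1]-.293)<.03)&(P[:,2]>.115)&(P[:,2]<.124)]; r=cv2.minAreaRect((q[:,:2]*1000).astype(np.float32)); print(len(q),r)
print('travel',(np.array(r[0])-[474.1,295])@[.9925,-.122])
im,d,W=cam('side'); save('d13',cv2.resize(im[150:420,180:450],None,fx=2.2,fy=2.2))
ex=np.array([.988,.1547]); P=W.reshape(-1,3)
for n,c in [('b',(.594,-.079)),('c',(.586,-.015))]:
    q=P[(np.hypot(P[:,0]-c[0],P[:,1]-c[1])<.03)&(P[:,2]>.064)]; print(n,len(q),np.median(q,0).round(3))
E
```

```text
t: 45.02
eef_pos: [0.4987, 0.2925, 0.0921]
ee_rot: [3.141, -0.0, -0.121]
force: [-0.4, -4.5, 5.4]
width: 0.0075
gripper_force: 30.0
t: 46.15
eef_pos: [0.4487, 0.2989, 0.242]
ee_rot: [-3.141, -0.0, -0.12]
force: [0.9, -0.7, -0.2]
width: 0.0351
gripper_force: 0.0
283 ((499.28778076171875, 292.03009033203125), (7.707784652709961, 19.50165557861328), 83.36219024658203)
travel 25.361201385498024
b 172 [ 0.594 -0.078  0.073]
c 124 [ 0.585 -0.012  0.07 ]
```

View pics/d13.png

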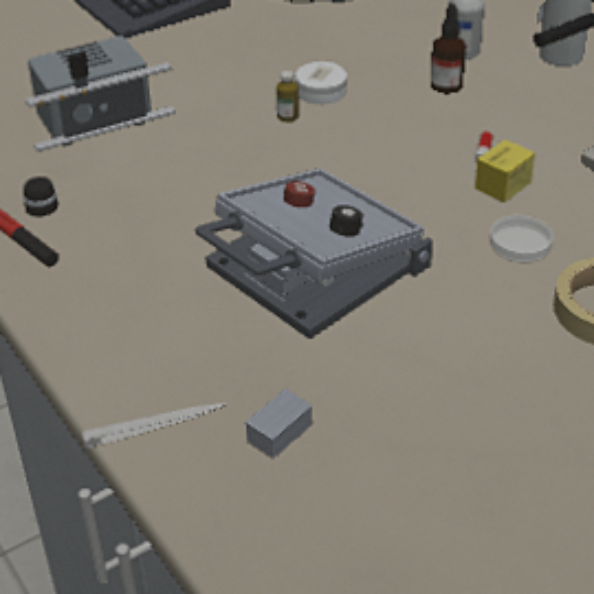

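The shutter is at 25 mm. Both mounts lie flat, the stack is seated and the bystanders haven't moved, so I'm handing it in.

```bash
python3 -c "
from station import arm
print(arm.job_done())"
```

```text
the job is handed in; nothing more can be done
None
```

I handed the job in at about 46 s: the table rests on the 19 + 12 mm stack at 15° (measured 14.5–15.0°), mount_b and mount_c lie flat on it, the shutter is at its middle stop (measured 25.4 mm), and the bystanders were left alone; mount_a was not seen in any view, so I took it as absent.

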